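# Sort the carving chisels into their sloping cradles

### The arm

A 6-joint arm with a two-finger parallel gripper is mounted at the origin on the work surface. World frame = base frame: x ahead of the robot, y to its left, z up, the work surface at z = 0. Lengths are in m, angles in rad, forces in N, time in s.
With the tool pointing down it reaches from about 0.325 to 0.925 m from the base axis. Payload 3.1 kg.
Tool frame: the origin (TCP) lies midway between the tips of the shut fingers; the grasp point (between the pads) lies 19 mm behind it; z points along the fingers, y is the line along which they close (so a half turn about z gives the same grasp; the last joint's range is limited). The gripper opens to 85 mm and grips with 20 to 120 N. Pads are 22 mm wide; open, the fingers measure 114 mm over their backs; the gripper's body (76 mm by 85 mm) begins 54 mm behind the grasp point. The pads swing forward as they close: fully open they stand 13 mm farther back than shut.
Start: joints at [1.055, 0.217, 1.613, -0, 1.311, -0.112], TCP at [0.246, 0.575, 0.231] pointing down, gripper open.
Joint ranges: [-2.75, 2.75], [-0.78, 2.1], [0.31, 2.55], [-1.13, 4.27], [0.13, 2.63], [-2.58, 2.58]. Speed limits (rad/s): [2.79, 2.79, 3.14, 3.14, 3.14, 3.14].

### API

Orientations are given as a 3x3 rotation matrix whose columns are the frame's x, y, z axes.
In Python, from cell import read_state, camera, finish_job gives the robot as it stands.
- The arm moves only by the tool step_arm, never from a script. Its argument "targets" is a list of rows, each a list of 3 entries, a list of its own where there are three numbers: the shift along the world's x, y, z in m, then the turn about the world's z in rad, then the opening, from 0 (shut) to 1 (fully open). A call has 1 to 20 rows; each row shifts and turns the commanded pose from where the row before left it; what a row does not reach is not made up. A row lasts 1/10 s, in which the tool goes at most 50 mm and 8.59 degrees, less where a joint would pass 70% of its speed; a pose out of reach is approached as far as the arm can. A call is refused whole if a number of a shift passes 0.05 or a number of a turn 0.15, either way. A call with a gripper value outside its range is refused whole. The fingers move at their own pace and stop on an object; the grip force is fixed at half the most. Time passes only in rows, so rows that do not move let the fingers close. It gives the time, the measured TCP pose, the force, the opening and the grip force at its end, in the units of the state.
- read_state(): the state, without advancing time (a new reading comes with each control period).
- camera(name): name is "scene" or "side" or "wrist"; returns a dict with "frame" (400x640x3 uint8, red, green, blue), "depth" (400x640 float32, m along the optical axis (not along the pixel's ray), 0 where there is no reading), "fx", "fy", "cx", "cy" (pixels), "xyz" and "orientation" of the camera in the world. Camera axes: x right, y down, z forward; pixel columns grow to the right and rows downward; lengths in m; the calibration is good to about 2 mm. A picture is of the moment at which its call begins.
- finish_job(): hands the job in; it is judged then, once.
The state is a dict: "t": time; "joint_pos": joint angles; "dq": joint speeds; "tau": joint torques, N m; "tcp_pos": TCP position; "tcp_rot": TCP orientation; "contact_force": force on the tool from outside, world axes, zero at the start; "ft_torque": the same for the moment, N m; "opening": finger opening in m; "grip_force": force on a finger pad.
Only numpy, scipy, OpenCV 4.12 (cv2) and the standard library are available. Lean on these libraries where they do the work, as an engineer would, in place of code of your own. Each camera call takes 0.05 s, during which the arm holds its last target. There are 200 camera calls.

### The job

Put the three carving chisels away, each in the sloping cradle that matches its length: lying flat on the bed between the guide cheeks, underside down, blade pointing up the slope, and slid fully home so that the butt of the handle rests against the foot stop. Leave the paint bottles and the carved figure where they stand.

Things in the scene. Friction and masses are not known exactly. Their poses are not given: they have to be found in the camera images.
- chisel_short: The short one of three carving chisels alike but for blade length, 126 mm overall: wooden handle 86 long, 24 wide, 22 high; flat steel blade 40 long, 13 wide, 4 thick, level with the underside. Starts flat on a fixed 4 mm rubber mat. Origin: centre of the handle's underside; x to the blade tip (butt end at x = -43 mm), z up out of the underside.
- chisel_mid: The mid one of three carving chisels alike but for blade length, 152 mm overall: wooden handle 86 long, 24 wide, 22 high; flat steel blade 66 long, 13 wide, 4 thick, level with the underside. Starts flat on a fixed 4 mm rubber mat. Origin: centre of the handle's underside; x to the blade tip (butt end at x = -43 mm), z up out of the underside.
- chisel_long: The long one of three carving chisels alike but for blade length, 178 mm overall: wooden handle 86 long, 24 wide, 22 high; flat steel blade 92 long, 13 wide, 4 thick, level with the underside. Starts flat on a fixed 4 mm rubber mat. Origin: centre of the handle's underside; x to the blade tip (butt end at x = -43 mm), z up out of the underside.
- bed_short: Fixed cradle for the short chisel: wooden bed 44 mm wide rising away from the robot at 28 deg; 134 mm between foot stop (low end, 16 high) and head stop. Cheeks 10 high, 27 apart guide the handle at x = 1-15 and 72-86 mm. Origin: bed surface at the foot stop's inner face; x up the slope, z square to the bed. A chisel home has its origin at x 43, y 0, z 0. Cradle order varies.
- bed_mid: Fixed cradle for the mid chisel: wooden bed 44 mm wide rising away from the robot at 28 deg; 160 mm between foot stop (low end, 16 high) and head stop. Cheeks 10 high, 27 apart guide the handle at x = 1-15 and 72-86 mm. Origin: bed surface at the foot stop's inner face; x up the slope, z square to the bed. A chisel home has its origin at x 43, y 0, z 0. Cradle order varies.
- bed_long: Fixed cradle for the long chisel: wooden bed 44 mm wide rising away from the robot at 28 deg; 186 mm between foot stop (low end, 16 high) and head stop. Cheeks 10 high, 27 apart guide the handle at x = 1-15 and 72-86 mm. Origin: bed surface at the foot stop's inner face; x up the slope, z square to the bed. A chisel home has its origin at x 43, y 0, z 0. Cradle order varies.
- bottle_a: Bystander: paint bottle, 52 mm across, 130 mm high, standing loose. Origin: centre of its underside, z up.
- bottle_b: Bystander: paint bottle, 52 mm across, 130 mm high, standing loose. Origin: centre of its underside, z up.
- figure: Bystander: carved ivory-coloured figure on a brass rod and a wooden disc 68 mm across, 120 mm high, standing loose. Origin: centre of its underside, z up.
There are look-alikes about, which are no part of the job. What is shaped like the chisel_long but blue, green or yellow is not meant.

How it is judged:
By the outcome, as a careful person would: the job done as asked, in the order asked, and still so for the second after the job is handed in, with the robot touching nothing.
It also fails if it takes over 72 s, if anything falls off the work surface, if the arm or the gripper's body presses on something with over 40 N, if the wrist force passes 120 N, or if a joint passes its speed limit or range.

## Working session

There is one attempt and no reset: what is moved stays moved. The work goes in short steps, Python scripts to look and compute and a tool call to move; the robot and the scene stay as the last step left them, time stands still between calls to the robot, and variables do not carry over. Pictures are saved under pics/ and viewed, at most 10 in all, crops included, and the job is handed in when it is done.

Besides the shell and the picture viewer there is one more tool, called after ">>>" by a JSON object that holds its "method" and its "body", one argument or row to a line. step_arm: Moves the arm, as the interface text tells. Its arguments: {"type":"object","properties":{"targets":{"type":"array"}},"required":["targets"]}

```bash
mkdir -p pics
cat > h.py <<'E'
import numpy as np, cv2
from cell import *
def pts(c):
    d=c["depth"]; v,u=np.mgrid[0:d.shape[0],0:d.shape[1]]
    P=np.stack([(u-c["cx"])/c["fx"]*d,(v-c["cy"])/c["fy"]*d,d],-1)
    return P@np.array(c["orientation"]).T+np.array(c["xyz"])
def save(n,im): cv2.imwrite("pics/"+n,im[...,::-1])
E
python3 - <<'E'
from h import *
import pickle
for n in("scene","side"):
    c=camera(n); save(n+"1.png",c["frame"]); pickle.dump(c,open(n+".pkl","wb"))
    print(n,c["fx"],c["cx"],c["cy"],c["xyz"],np.round(c["orientation"],3).tolist())
s=read_state(); print(s["tcp_pos"],np.round(s["tcp_rot"],3).tolist(),s["opening"],s["t"])
E
```

```text
scene 514.7213398489629 321.8637953569752 195.28246868750912 [1.61605783 0.56460073 1.04921688] [[-0.468, 0.553, -0.689], [0.883, 0.308, -0.353], [0.017, -0.774, -0.633]]
side 450.22970191764415 313.4514425807377 205.99927062666882 [ 0.27700479 -1.02496054  1.35625722] [[0.974, -0.168, 0.151], [-0.226, -0.759, 0.611], [0.012, -0.629, -0.777]]
[0.24516797 0.57408278 0.23007255] [[-0.92, 0.393, -0.001], [0.393, 0.92, -0.002], [0.0, -0.002, -1.0]] 0.08547889126576352 0.1
```

View pics/scene1.png

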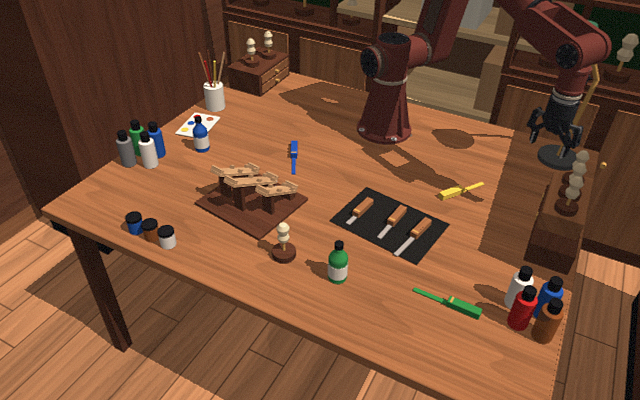

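View pics/side1.png

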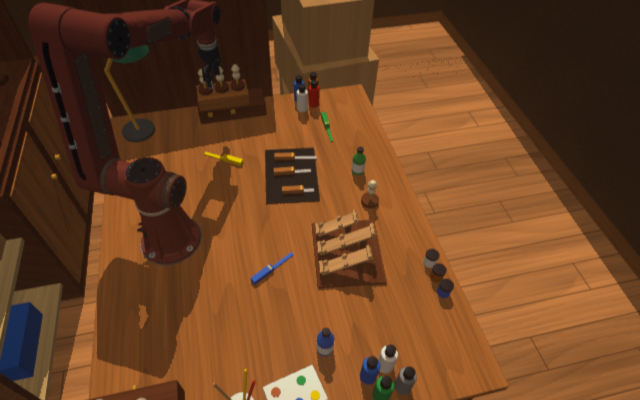

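The scene view shows the mat at about (390,222) with the handles at (361,209), (397,219) and (420,230). The cradles are near (250,190). In the side view the blades point right (+x), and the cradles sit at (340,245). Next I measure both.

```bash
cat > m.py <<'E'
from h import *
import pickle
for n,boxm,boxb in(("scene",(325,455,185,262),(190,312,155,238)),("side",(262,320,146,204),(308,388,205,288))):
    c=pickle.load(open(n+".pkl","rb")); P=pts(c); f=c["frame"]; hsv=cv2.cvtColor(f,cv2.COLOR_RGB2HSV)
    def sub(b):
        m=np.zeros(f.shape[:2],bool); m[b[2]:b[3],b[0]:b[1]]=1; return m
    m=sub(boxm)&(hsv[...,1]>110)&(hsv[...,2]>100)&(P[...,2]>0.012)
    k,l,st,_=cv2.connectedComponentsWithStats(m.astype(np.uint8))
    for i in range(1,k):
        if st[i,4]<30: continue
        Q=P[l==i]; top=Q[Q[:,2]>np.percentile(Q[:,2],95)-.006]
        r=cv2.minAreaRect((top[:,:2]*1000).astype(np.float32)); print(n,"handle",st[i,:5],np.round(r[0],1),np.round(r[1],1),round(r[2],1),"z",np.percentile(Q[:,2],[5,50,95]).round(4))
    M=sub(boxm)&(hsv[...,1]<60)&(hsv[...,2]>80)
    k,l,st,_=cv2.connectedComponentsWithStats(M.astype(np.uint8))
    for i in range(1,k):
        if st[i,4]<8: continue
        Q=P[l==i]; r=cv2.minAreaRect((Q[:,:2]*1000).astype(np.float32)); print(n,"blade",st[i,:5],np.round(r[0],1),np.round(r[1],1),round(r[2],1),"z",np.median(Q[:,2]).round(4))
    # height/colour map of beds, 1px = 0.5mm
    B=sub(boxb)&(P[...,2]>0.0); Q=P[B]; C=f[B]
    print(n,"bed region",np.percentile(Q,[1,99],axis=0).round(3).tolist(), "zmax",Q[:,2].max())
    np.savez(n+"_bed.npz",Q=Q,C=C)
    x0,y0,x1,y1=boxb[0],boxb[2],boxb[1],boxb[3]
    save(n+"_bedcrop.png",cv2.resize(f[y0:y1,x0:x1],None,fx=6 if n=="scene" else 7,fy=6 if n=="scene" else 7,interpolation=cv2.INTER_CUBIC))
E
python3 m.py
```

```text
scene handle [439 187  16  11 102] [934.7 434.3] [1386.7   45.4] 9.0 z [0.0135 0.0196 0.0241]
scene handle [353 197  20  20 171] [479.5 124.3] [24.9 87. ] 80.9 z [0.0144 0.0234 0.0282]
scene handle [387 205  20  20 166] [464.7 232. ] [24.3 84.8] 84.3 z [0.0158 0.0237 0.0278]
scene handle [411 217  20  21 180] [1032.7  423.4] [1199.5   45.4] 11.4 z [0.0151 0.0235 0.0283]
scene handle [332 250  16  12 140] [770.5 183.5] [10.8 19.2] 35.3 z [0.0817 0.0912 0.1048]
scene blade [346 216  11   9  57] [541.7 111.6] [20.  41.1] 82.6 z 0.0058
scene blade [377 225  15  14  89] [540.3 220.7] [17.8 69.3] 84.3 z 0.0069
scene blade [393 237  22  19 141] [1072.1  412.3] [1128.6   50.8] 13.1 z 0.0062
scene bed region [[0.346, -0.465, 0.0], [0.803, 0.023, 0.14]] zmax 1.0492168796012922
side handle [274 152  21   5  94] [ 398.9 -352.8] [1363.7   83.1] 83.2 z [0.0242 0.0286 0.0354]
side handle [274 166  21   7 101] [ 351.  -386.1] [1284.    77.3] 80.0 z [0.0239 0.0291 0.0354]
side handle [282 185  22   6 113] [474.1 123.5] [24.9 79.2] 81.7 z [0.0227 0.0289 0.0352]
side blade [295 156  21   3  60] [563.9 298.1] [17.5 84.2] 79.3 z 0.0106
side blade [295 169  16   4  53] [537.6 225.2] [20.1 62.6] 82.4 z 0.0111
side blade [304 188  10   4  35] [538.8 117.4] [17.6 36.7] 82.2 z 0.0108
side bed region [[0.457, -0.346, 0.0], [0.792, 0.025, 0.139]] zmax 1.356257220661073
```

Run:
```python
from h import *
# top-down height map from both views
a=[np.load(n+"_bed.npz") for n in("scene","side")]
ims=[]
for d in a:
    Q=d["Q"]; C=d["C"]; im=np.zeros((280,260,3),np.uint8)
    # rows: y from +0.05 down ; cols x
    o=Q[:,:2].min(0); 
    for q,c in zip(Q,C):
        u=int((q[0]-.50)*1000); v=int((.14-q[1])*1000)
        if 0<=u<259 and 0<=v<279: cv2.circle(im,(u,v),1,tuple(int(x) for x in cv2.applyColorMap(np.uint8([[min(255,max(0,q[2]*1600))]]),cv2.COLORMAP_JET)[0,0]),-1)
    ims.append(cv2.resize(im,None,fx=1.5,fy=2))
save("hm.png",np.hstack(ims))
```

```text
(no output)
```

View pics/side_bedcrop.png

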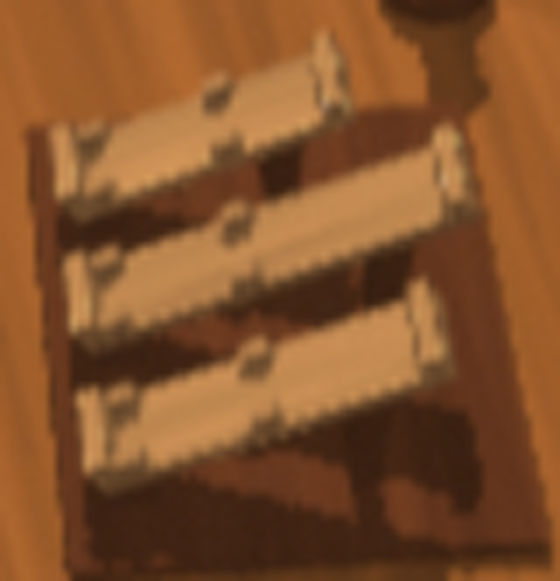

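View pics/hm.png

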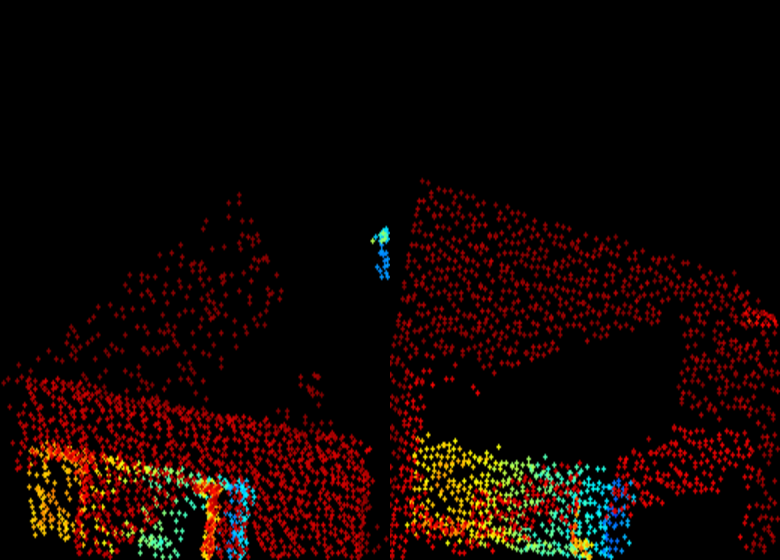

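Side view: cradle order from high y to low y is short, long, mid. Each has cheeks at two stations and stops at both ends. The height map is polluted by zero-depth pixels. I'll move over the mat and use the wrist camera for a closer look.

>>> {"method": "step_arm", "body": {
  "targets": [
    [[0.03,-0.04,0.02],0.05,1],
    [[0.03,-0.04,0.02],0.05,1],
    [[0.03,-0.04,0.02],0.05,1],
    [[0.03,-0.04,0.02],0.05,1],
    [[0.03,-0.04,0.02],0.02,1],
    [[0.03,-0.04,0],0,1],
    [[0.03,-0.04,0],0,1],
    [[0.02,-0.04,0],0,1],
    [[0,-0.03,0],0,1],
    [[0,0,0],0,1],
    [[0,0,0],0,1]
  ]
}}

```text
t: 1.2
tcp_pos: [0.4647, 0.2386, 0.3237]
tcp_rot: [[-0.983, 0.184, -0.001], [0.184, 0.983, 0.0], [0.001, 0.0, -1.0]]
contact_force: [0.0, 0.8, 0.4]
opening: 0.0853
grip_force: 0.0
```

Run:
```python
from h import *
import pickle
s=read_state(); print(np.round(s["tcp_pos"],4),np.round(s["tcp_rot"],3).tolist(),s["t"])
c=camera("wrist"); save("w1.png",c["frame"]); pickle.dump(c,open("w1.pkl","wb")); print(c["xyz"],np.round(c["orientation"],3).tolist(),c["fx"])
```

```text
[0.4647 0.2386 0.3237] [[-0.983, 0.184, -0.001], [0.184, 0.983, 0.0], [0.001, 0.0, -1.0]] 1.2
[0.3982697  0.2499222  0.46584151] [[0.184, 0.947, 0.263], [0.983, -0.178, -0.049], [-0.0, 0.268, -0.963]] 354.69234904210504
```

View pics/w1.png

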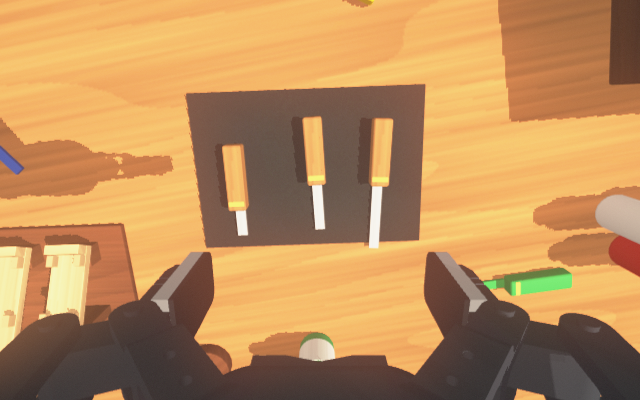

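The wrist view shows the short (235,180), mid (315,155) and long (380,165) handles, all with blades toward the bottom (+x). The cradles are at lower left. Now over the cradles.

>>> {"method": "step_arm", "body": {
  "targets": [
    [[0.01,-0.04,0.0],0,1],
    [[0.01,-0.04,0.0],0,1],
    [[0.02,-0.04,0.0],0,1],
    [[0.02,-0.04,0.0],0,1],
    [[0.02,-0.04,0.0],0,1],
    [[0.02,-0.04,0],0,1],
    [[0.01,-0.02,0],0,1],
    [[0,0,0],0,1],
    [[0,0,0],0,1]
  ]
}}

```text
t: 2.15
tcp_pos: [0.5749, -0.0197, 0.3236]
tcp_rot: [[-0.983, 0.182, -0.001], [0.182, 0.983, 0.001], [0.001, 0.001, -1.0]]
contact_force: [-0.3, 0.0, 0.0]
opening: 0.0855
grip_force: 0.0
```

Run:
```python
from h import *
import pickle
c=camera("wrist"); save("w2.png",c["frame"]); pickle.dump(c,open("w2.pkl","wb"))
c=pickle.load(open("w1.pkl","rb")); P=pts(c); f=c["frame"]; hsv=cv2.cvtColor(f,cv2.COLOR_RGB2HSV)
print("mat z",np.median(P[100:110,260:290,2]),"table z",np.median(P[150:200,440:480,2]))
m=np.zeros(f.shape[:2],np.uint8); m[97:248,205:418]=1; m[240:,205:360]=0
H=((f.max(2)>110)&(m>0)).astype(np.uint8)
k,l,st,_=cv2.connectedComponentsWithStats(H)
R=np.array(c["orientation"]); o=np.array(c["xyz"])
for i in range(1,k):
    if st[i,4]<200: continue
    v,u=np.where(l==i); hd=hsv[v,u,1]>90
    d=np.stack([(u-c["cx"])/c["fx"],(v-c["cy"])/c["fy"],np.ones(len(u))],-1)@R.T
    z=np.where(hd,0.026,0.008); X=o+d*((z-o[2])/d[:,2])[:,None]
    r=cv2.minAreaRect((X[hd,:2]*1000).astype(np.float32)); b=cv2.minAreaRect((X[~hd,:2]*1000).astype(np.float32))
    hc,bc=X[hd,:2].mean(0)*1000,np.array(b[0]); e=bc-hc
    print(st[i,:4],"handle",np.round(hc,1),np.round(r[1],1),"blade",np.round(bc,1),np.round(b[1],1),"yaw",np.degrees(np.arctan2(e[1],e[0])).round(1),"ztop",np.median(P[v,u,2][hd]).round(4), "rectang",r[2],b[2])
```

```text
mat z 0.003651767655152488 table z -0.00043265802061112635
[205  97 213 151] handle [472.7 230.7] [283.2 193.7] blade [497.1 229.3] [269.1 196.3] yaw -3.4 ztop 0.0041 rectang 79.37007141113281 77.85554504394531
```

View pics/w2.png

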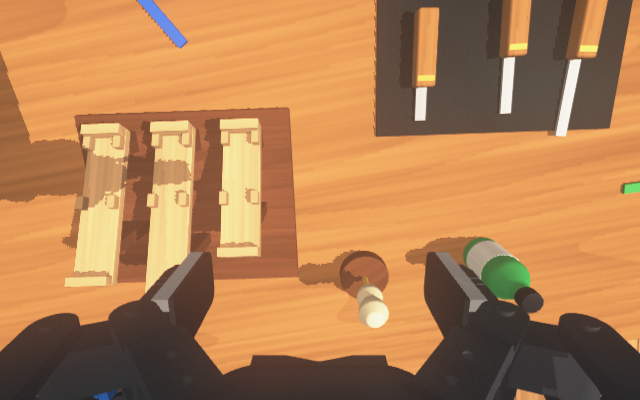

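Cradles in the wrist view: mid (100,200), long (172,200) and short (240,185), foot stops at the top (nearer the robot). The figure is at (365,285), and the green bottle at (495,265).

Run:
```python
from h import *
import pickle
c=pickle.load(open("w1.pkl","rb")); P=pts(c); f=c["frame"]
R=np.array(c["orientation"]); o=np.array(c["xyz"])
def cast(m,z):
    v,u=np.where(m); d=np.stack([(u-c["cx"])/c["fx"],(v-c["cy"])/c["fy"],np.ones(len(u))],-1)@R.T
    return (o+d*((z-o[2])/d[:,2])[:,None])[:,:2]*1000
for nm,(a,b,y0,y1) in dict(short=(218,252,138,238),mid=(298,330,110,235),long=(366,396,112,250)).items():
    w=np.zeros(f.shape[:2],bool); w[y0:y1,a:b]=1
    h=w&(P[...,2]>.020); bl=w&(f.min(2)>150)
    X,B=cast(h,.026),cast(bl,.008)
    r=cv2.minAreaRect(X.astype(np.float32)); q=cv2.minAreaRect(B.astype(np.float32))
    e=np.array(q[0])-r[0]
    print(nm,"handle",np.round(r[0],1),np.round(X.mean(0),1),np.round(r[1],1),"ang",round(r[2],1),"blade",np.round(q[0],1),np.round(q[1],1),"yaw",np.degrees(np.arctan2(e[1],e[0])).round(1),"z",np.median(P[h][:,2]).round(4))
c=pickle.load(open("w2.pkl","rb")); P=pts(c); f=c["frame"]; hsv=cv2.cvtColor(f,cv2.COLOR_RGB2HSV)
for nm,(a,b,y0,y1) in dict(mid=(62,137,115,292),long=(142,200,115,300),short=(212,266,112,262)).items():
    w=np.zeros(f.shape[:2],bool); w[y0:y1,a:b]=1
    Q=P[w&(P[...,2]>.022)]; Q=Q[Q[:,2]<.2]
    # plane ransac
    rng=np.random.default_rng(0); best=0
    for _ in range(500):
        t=Q[rng.choice(len(Q),3,False)]; n=np.cross(t[1]-t[0],t[2]-t[0])
        if np.linalg.norm(n)<1e-6: continue
        n/=np.linalg.norm(n); n*=np.sign(n[2]); inl=abs((Q-t[0])@n)<.0015
        if inl.sum()>best: best=inl.sum(); I=inl
    p=Q[I].mean(0); n=np.linalg.svd(Q[I]-p)[2][2]; n*=np.sign(n[2])
    tilt=np.degrees(np.arccos(n[2]))
    I=abs((Q-p)@n)<.002
    xa=-n*n[2]; xa[2]+=1; xa/=np.linalg.norm(xa); ya=np.cross(n,xa)
    L=np.c_[(Q-p)@xa,(Q-p)@ya,(Q-p)@n]*1000
    r=cv2.minAreaRect(L[I][:,:2].astype(np.float32))
    hi=L[L[:,2]>12]; cen=np.median(L[I],0)
    foot=hi[hi[:,0]<cen[0]-30]; head=hi[hi[:,0]>cen[0]+30]
    ck=L[(L[:,2]>7)&(L[:,2]<11)]
    fi=foot[:,0].max() if len(foot) else None
    print(nm,len(Q),best,"tilt",tilt.round(1),"downhill yaw of x",np.degrees(np.arctan2(xa[1],xa[0])).round(1),"rect",np.round(r[0],1),np.round(r[1],1),round(r[2],1),
     "bed x",np.percentile(L[I][:,0],[1,99]).round(1),"footstop x",None if fi is None else np.percentile(foot[:,0],[2,50,98]).round(1),"y",np.percentile(foot[:,1],[2,98]).round(1),"head x",np.percentile(head[:,0],[2,98]).round(1) if len(head) else None)
    # long-axis direction from the bed's inlier edges: median y mid per x slab
    S=L[I]; xs=np.arange(S[:,0].min()+15,S[:,0].max()-10,8); ym=[(np.percentile(S[abs(S[:,0]-x)<4][:,1],2)+np.percentile(S[abs(S[:,0]-x)<4][:,1],98))/2 for x in xs]
    k=np.polyfit(xs,ym,1); print("   centreline slope deg",np.degrees(np.arctan(k[0])).round(2),"y0",k[1].round(1))
    if fi is not None:
        fi=np.percentile(foot[:,0],96)
        O=p+xa*fi/1000+ya*(np.polyval(k,fi))/1000; dr=xa+k[0]*ya; print("   origin",O.round(4),"yaw",np.degrees(np.arctan2(dr[1],dr[0])).round(1),"home@",(O+.043*dr/np.linalg.norm(dr)).round(4))
```

```text
short handle [491.4 122.6] [475.5 126.1] [ 39.1 117.7] ang 73.7 blade [540.8 115.7] [13.8 36.2] yaw -7.9 z 0.0255
mid handle [488.8 226.3] [460.4 231.7] [ 34.7 157. ] ang 76.2 blade [538.5 223. ] [13.4 62.6] yaw -3.7 z 0.0254
long handle [518.7 308.6] [478.  313.5] [ 35.  172.1] ang 82.7 blade [567.6 296.2] [13.5 89.3] yaw -14.2 z 0.0255
mid 7636 4673 tilt 28.0 downhill yaw of x -8.5 rect [-6.7 -0.2] [ 45.7 180.7] 89.9 bed x [-84.9  72.9] footstop x [-97.3 -90.9 -85.7] y [-21.1  21.4] head x [74.4 83.4]
   centreline slope deg -0.45 y0 0.4
   origin [ 0.5089 -0.2626  0.0418] yaw -9.0 home@ [ 0.5464 -0.2685  0.0619]
long 6563 4601 tilt 28.0 downhill yaw of x -8.7 rect [-2.4  0.9] [189.4  45. ] 0.1 bed x [-84.6  83.1] footstop x [-97.4 -90.7 -85.4] y [-20.3  22.1] head x None
   centreline slope deg -2.57 y0 0.2
   origin [ 0.521  -0.1816  0.0416] yaw -11.6 home@ [ 0.5582 -0.1893  0.0618]
short 5639 3735 tilt 28.0 downhill yaw of x -8.1 rect [-0.7 -0. ] [ 44.1 147. ] 89.6 bed x [-69.7  61.3] footstop x [-82.4 -76.1 -70.8] y [-20.4  22.1] head x [63.3 72.4]
   centreline slope deg -0.46 y0 0.6
   origin [ 0.5324 -0.1053  0.0418] yaw -8.6 home@ [ 0.5699 -0.111   0.062 ]
```

>>> {"method": "step_arm", "body": {
  "targets": [
    [[-0.024,0.036,-0.035],0.026,0.7],
    [[-0.024,0.036,-0.035],0,0.7],
    [[-0.024,0.036,-0.035],0,0.7],
    [[-0.024,0.037,-0.035],0,0.7],
    [[0,0,-0.035],0,0.7],
    [[0,0,-0.035],0,0.7],
    [[0,0,-0.035],0,0.7],
    [[0,0,-0.035],0,0.7],
    [[0,0,-0.021],0,0.7],
    [[0,0,-0.01],0,0.7],
    [[0,0,0],0,0.7],
    [[0,0,0],0,0.7],
    [[0,0,0],0,0.7]
  ]
}}

```text
t: 3.5
tcp_pos: [0.4905, 0.1094, 0.0295]
tcp_rot: [[-0.988, 0.157, 0.004], [0.157, 0.988, 0.0], [-0.004, 0.001, -1.0]]
contact_force: [-0.3, 0.2, -0.4]
opening: 0.0596
grip_force: 0.0
```

>>> {"method": "step_arm", "body": {
  "targets": [
    [[-0.012,0.016,0],0,0.7],
    [[0,0,-0.01],0,0.7],
    [[0,0,-0.0075],0,0.7],
    [[0,0,0],0,0.7],
    [[0,0,0],0,0.7]
  ]
}}

```text
t: 4.0
tcp_pos: [0.4769, 0.1245, 0.01]
tcp_rot: [[-0.988, 0.158, -0.0], [0.158, 0.988, -0.0], [0.0, -0.0, -1.0]]
contact_force: [0.1, -0.5, 0.7]
opening: 0.0597
grip_force: 0.0
```

>>> {"method": "step_arm", "body": {
  "targets": [
    [[0,0,0],0,0],
    [[0,0,0],0,0],
    [[0,0,0],0,0],
    [[0,0,0],0,0],
    [[0,0,0],0,0],
    [[0,0,0],0,0]
  ]
}}

```text
t: 4.6
tcp_pos: [0.4776, 0.1249, 0.0108]
tcp_rot: [[-0.988, 0.157, 0.001], [0.157, 0.988, -0.0], [-0.001, 0.0, -1.0]]
contact_force: [0.9, 0.2, 3.2]
opening: 0.0225
grip_force: 60.8
```

```bash
cat > plan.py <<'E'
import sys,numpy as np
O=dict(mid=(.5085,-.2626,.0418),long=(.5205,-.1848,.0416),short=(.5324,-.1053,.0418)); L=dict(short=83,mid=109,long=135)
def plan(nm,t,gx=0,slack=3,hp=None,yaw=-8.5):
    o=np.array(O[nm])*1000; a=np.radians(28); y=np.radians(yaw); hp=hp or (t+22)/2
    tip=43+L[nm]+slack; tx,tz=tip*np.cos(a),tip*np.sin(a)
    for th in (0,0,7,14,21,28):
        q=np.radians(th); l=L[nm]-gx
        X=tx-l*np.cos(q)-hp*np.sin(q); Z=tz-l*np.sin(q)+hp*np.cos(q)-(hp-t)
        print(nm,th,np.round((o+[X*np.cos(y),X*np.sin(y),Z])/1000,4))
plan(sys.argv[1],float(sys.argv[2]),float(sys.argv[3]))
E
python3 plan.py short 7 -1
```

```text
short 0 [ 0.562  -0.1097  0.1094]
short 0 [ 0.562  -0.1097  0.1094]
short 7 [ 0.5608 -0.1096  0.099 ]
short 14 [ 0.561  -0.1096  0.0886]
short 21 [ 0.5624 -0.1098  0.0783]
short 28 [ 0.565  -0.1102  0.0682]
```

>>> {"method": "step_arm", "body": {
  "targets": [
    [[0,0,0.02],0,0],
    [[0,0,0.03],0,0],
    [[0,0,0.03],0,0],
    [[0,0,0.03],0,0],
    [[0,0,0.03],0,0],
    [[0.01,-0.03,0.02],0,0],
    [[0.01,-0.03,0.01],0,0],
    [[0.01,-0.03,0],0,0],
    [[0.01,-0.03,0],0,0],
    [[0.01,-0.03,0],0,0],
    [[0.01,-0.03,0],0,0],
    [[0.01,-0.03,0],0,0],
    [[0,-0.02,0],0,0],
    [[0,0,0],0,0],
    [[0,0,0],0,0]
  ]
}}

```text
t: 6.1
tcp_pos: [0.546, -0.1048, 0.1793]
tcp_rot: [[-0.987, 0.158, -0.002], [0.158, 0.987, 0.001], [0.002, 0.001, -1.0]]
contact_force: [0.3, -0.6, -0.8]
opening: 0.0228
grip_force: 60.3
```

>>> {"method": "step_arm", "body": {
  "targets": [
    [[0.016,-0.005,-0.02],0.01,0],
    [[0,0,-0.02],0,0],
    [[0,0,0],0,0],
    [[0,0,0],0,0]
  ]
}}

```text
t: 6.5
tcp_pos: [0.562, -0.1087, 0.1396]
tcp_rot: [[-0.989, 0.146, -0.002], [0.146, 0.989, 0.001], [0.002, 0.001, -1.0]]
contact_force: [-0.2, 0.0, 1.0]
opening: 0.0219
grip_force: 60.3
```

Run:
```python
from h import *
a=camera("wrist")["frame"]; b=camera("side")["frame"][200:290,300:400]
save("w3.png",np.vstack([a[60:400,100:500],cv2.resize(b,(400,250),interpolation=cv2.INTER_CUBIC)]))
```

```text
(no output)
```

View pics/w3.png

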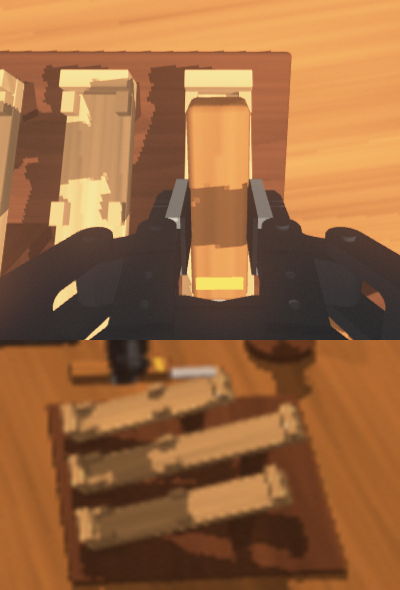

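The chisel is level and centred over the short cradle: handle at x≈218 in the crop, foot stop spanning 185–252. I lower it in an arc about the tip.

>>> {"method": "step_arm", "body": {
  "targets": [
    [[0,-0.001,-0.015],0,0],
    [[0,0,-0.012],0,0],
    [[0,0,-0.006],0,0],
    [[-0.001,0,-0.006],0,0],
    [[0,0,-0.006],0,0],
    [[0,0,0],0,0]
  ]
}}

```text
t: 7.2
tcp_pos: [0.5613, -0.1108, 0.0947]
tcp_rot: [[-0.989, 0.147, -0.001], [0.147, 0.989, 0.001], [0.001, 0.0, -1.0]]
contact_force: [-3.5, 0.8, 4.6]
opening: 0.0226
grip_force: 62.2
```

>>> {"method": "step_arm", "body": {
  "targets": [
    [[0,0,-0.005],0,0],
    [[0,0,-0.005],0,0],
    [[0.001,0,-0.005],0,0],
    [[0.001,0,-0.005],0,0],
    [[0,0,0],0,0]
  ]
}}

```text
t: 7.7
tcp_pos: [0.5635, -0.1109, 0.075]
tcp_rot: [[-0.989, 0.148, -0.001], [0.148, 0.989, 0.0], [0.001, 0.0, -1.0]]
contact_force: [-2.8, 1.6, 5.6]
opening: 0.0226
grip_force: 62.7
```

>>> {"method": "step_arm", "body": {
  "targets": [
    [[0.001,0,-0.004],0,0],
    [[0.001,0,-0.003],0,0],
    [[0,0,0],0,0]
  ]
}}

```text
t: 8.0
tcp_pos: [0.564, -0.1109, 0.0733]
tcp_rot: [[-0.989, 0.147, -0.007], [0.147, 0.989, 0.001], [0.007, 0.0, -1.0]]
contact_force: [-18.7, 2.5, 33.4]
opening: 0.0226
grip_force: 66.8
```

Run:
```python
from h import *
a=camera("wrist")["frame"]; b=camera("side")["frame"][200:290,300:400]
save("w4.png",np.vstack([a[60:400,100:500],cv2.resize(b,(400,250),interpolation=cv2.INTER_CUBIC)]))
```

```text
(no output)
```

View pics/w4.png

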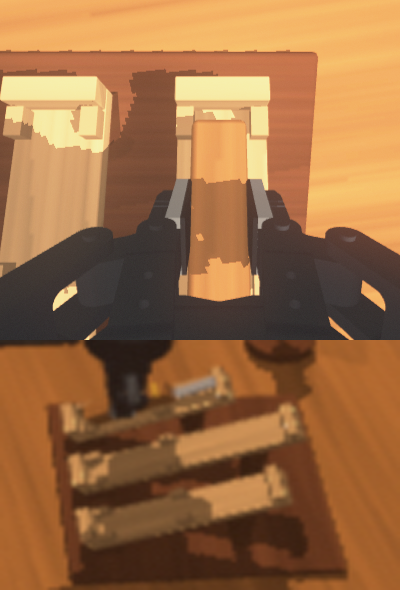

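```bash
cat > chk.py <<'E'
from h import *
import sys
from plan0 import O
nm=sys.argv[1]; c=camera("wrist"); P=pts(c)*1000; f=c["frame"]
o=np.array(O[nm])*1000; y=np.radians(-8.5); a=np.radians(28)
h=np.array([np.cos(y),np.sin(y),0]); X=h*np.cos(a)+[0,0,np.sin(a)]; Y=np.cross([0,0,1],h); Z=np.cross(X,Y)
Q=(P-o); B=np.stack([Q@X,Q@Y,Q@Z],-1)
for x in range(-12,70 if len(sys.argv)<3 else int(sys.argv[2]),3):
    m=(abs(B[...,0]-x)<1.5)&(abs(B[...,1])<7)&(B[...,2]<60)&(B[...,2]>-10); 
    m2=(abs(B[...,0]-x)<1.5)&(abs(B[...,1])<20)&(B[...,2]>10)&(B[...,2]<28)
    if m.sum()>3: print(x,"ztop",np.median(B[...,2][m]).round(1),"y range",np.percentile(B[...,1][m2],[3,97]).round(1) if m2.sum()>5 else None)
E
sed -n 2,2p plan.py | sed 's/; L=.*//' > plan0.py; python3 chk.py short
```

```text
-12 ztop 15.8 y range [-19.   18.9]
-9 ztop 16.0 y range [-18.5  18.8]
-6 ztop 16.1 y range [-18.8  18.7]
-3 ztop 15.9 y range [-18.8  18.7]
0 ztop 7.1 y range [-18.8  18.9]
3 ztop -0.1 y range [-19.3  19.4]
9 ztop 20.6 y range [-19.4  19.3]
12 ztop 21.6 y range [-17.7  18. ]
15 ztop 22.0 y range [-16.6  16.6]
18 ztop 22.4 y range [-13.5   9.1]
21 ztop 22.7 y range [-13.4   9.2]
24 ztop 23.1 y range [-13.4   9. ]
27 ztop 23.3 y range [-13.2   9. ]
30 ztop 23.5 y range [-13.2   8.9]
33 ztop 23.8 y range [-13.2   8.9]
36 ztop 24.2 y range [-18.3  14. ]
39 ztop 24.5 y range [-18.3  14.6]
42 ztop 24.7 y range [-12.9  19.1]
45 ztop 25.1 y range [-12.9   9.2]
48 ztop 25.4 y range [-13.    8.9]
51 ztop 25.6 y range [-13.1   8.8]
54 ztop 25.9 y range [-13.    8.8]
57 ztop 26.2 y range [-12.9   8.7]
60 ztop 26.5 y range [-12.9   8.6]
63 ztop 26.9 y range [-12.8   8.5]
66 ztop 27.1 y range [-13.    8.9]
69 ztop 27.4 y range [-13.4   9.2]
```

Depth shows the butt at bed x≈8 and the handle pitched 6° too steep, so the tip is hung on the head stop. It is also 2 mm off to −y. I lift slightly, back it down the slope and shift +y.

>>> {"method": "step_arm", "body": {
  "targets": [
    [[0,0,0.008],0,0],
    [[-0.003,0.001,0],0,0],
    [[-0.003,0.0015,0],0,0],
    [[0,0,-0.003],0,0],
    [[0,0,0],0,0]
  ]
}}

```text
t: 8.65
tcp_pos: [0.5586, -0.1081, 0.0715]
tcp_rot: [[-0.989, 0.147, -0.003], [0.147, 0.989, 0.001], [0.003, 0.0, -1.0]]
contact_force: [-0.1, 0.7, -0.2]
opening: 0.0225
grip_force: 62.1
```

```bash
python3 chk.py short
```

```text
-12 ztop 15.9 y range [-18.7  18.8]
-9 ztop 16.0 y range [-18.8  18.9]
-6 ztop 16.0 y range [-18.5  18.7]
-3 ztop 16.0 y range [-18.7  18.7]
0 ztop 12.4 y range [-18.7  18.7]
3 ztop 22.2 y range [-19.1  19.1]
6 ztop 23.3 y range [-18.   18.2]
9 ztop 23.6 y range [-18.1  17.7]
12 ztop 23.9 y range [-17.6  17.7]
15 ztop 24.1 y range [-16.1  15.3]
18 ztop 24.4 y range [-11.3  11. ]
21 ztop 24.7 y range [-11.3  10.9]
24 ztop 24.9 y range [-11.2  10.9]
27 ztop 25.1 y range [-11.6  10.8]
30 ztop 25.4 y range [-16.2  15.9]
33 ztop 25.7 y range [-16.3  15.9]
36 ztop 25.9 y range [-11.4  19.2]
39 ztop 26.1 y range [-10.9  10.5]
42 ztop 26.4 y range [-10.8  10.4]
45 ztop 26.6 y range [-10.8  10.6]
48 ztop 27.0 y range [-11.   10.7]
51 ztop 27.2 y range [-11.   10.7]
54 ztop 27.4 y range [-11.   10.6]
57 ztop 27.6 y range [-10.9  10.5]
60 ztop 28.0 y range [-11.2  10.9]
63 ztop 28.1 y range [-11.6  11.2]
66 ztop 28.4 y range [-11.9  11.6]
69 ztop 28.6 y range [-11.8  11.5]
```

Centred now, butt about 2 mm from the stop, tip free. Release, then check.

>>> {"method": "step_arm", "body": {
  "targets": [
    [[0,0,0],0,0.45],
    [[0,0,0],0,0.45],
    [[0,0,0],0,0.45],
    [[0,0,0],0,0.45],
    [[0,0,0],0,0.45]
  ]
}}

```text
t: 9.2
tcp_pos: [0.56, -0.1086, 0.0734]
tcp_rot: [[-0.989, 0.147, 0.0], [0.147, 0.989, -0.0], [-0.0, -0.0, -1.0]]
contact_force: [-0.2, -0.3, 0.4]
opening: 0.0384
grip_force: 0.0
```

```bash
python3 chk.py short|awk 'NR%2'
```

```text
-12 ztop 15.8 y range [-18.4  18.5]
-6 ztop 16.0 y range [-18.8  18.7]
0 ztop 21.2 y range [-19.1  19. ]
6 ztop 22.1 y range [-17.6  18.1]
12 ztop 21.9 y range [-17.1  17.9]
18 ztop 21.9 y range [-11.1  11. ]
24 ztop 22.0 y range [-11.3  10.9]
30 ztop 22.0 y range [-11.2  10.8]
36 ztop 22.0 y range [-19.7  18.8]
42 ztop 21.9 y range [-19.6  18.8]
48 ztop 22.0 y range [-19.7  18.8]
54 ztop 22.0 y range [-19.6  18.8]
60 ztop 22.1 y range [-11.2  11.2]
66 ztop 22.0 y range [-11.2  11. ]
```

Lying flat and at the stop. Next the mid chisel.

>>> {"method": "step_arm", "body": {
  "targets": [
    [[0,0,0.03],0,0.45],
    [[0,0,0.03],0,0.6],
    [[0,0.02,0.03],0,0.7],
    [[-0.01,0.03,0.02],0.036,0.7],
    [[-0.01,0.03,0],0,0.7],
    [[-0.01,0.03,0],0,0.7],
    [[-0.01,0.03,0],0,0.7],
    [[-0.01,0.03,0],0,0.7],
    [[-0.01,0.03,0],0,0.7],
    [[-0.01,0.03,0],0,0.7],
    [[-0.01,0.03,0],0,0.7],
    [[-0.01,0.03,-0.02],0,0.7],
    [[-0.008,0.03,-0.02],0,0.7],
    [[0,0.02,-0.02],0,0.7],
    [[0,0,-0.03],0,0.7],
    [[0,0,-0.03],0,0.7],
    [[0,0,0],0,0.7],
    [[0,0,0],0,0.7]
  ]
}}

```text
t: 11.05
tcp_pos: [0.4614, 0.2313, 0.0631]
tcp_rot: [[-0.994, 0.112, -0.001], [0.112, 0.994, -0.0], [0.001, -0.001, -1.0]]
contact_force: [-0.6, 0.6, 1.3]
opening: 0.0596
grip_force: 0.0
```

>>> {"method": "step_arm", "body": {
  "targets": [
    [[0.001,0,-0.025],0,0.7],
    [[0,0,-0.02],0,0.7],
    [[0,0,-0.007],0,0.7],
    [[0,0,0],0,0],
    [[0,0,0],0,0],
    [[0,0,0],0,0],
    [[0,0,0],0,0],
    [[0,0,0],0,0],
    [[0,0,0],0,0]
  ]
}}

```text
t: 11.95
tcp_pos: [0.4647, 0.2321, 0.0132]
tcp_rot: [[-0.994, 0.112, 0.004], [0.112, 0.994, 0.001], [-0.003, 0.002, -1.0]]
contact_force: [-0.2, -0.6, 6.2]
opening: 0.0224
grip_force: 61.4
```

```bash
sed -i 's/slack=3/slack=1/' plan.py; python3 plan.py mid 7 0; python3 plan.py long 7 0
```

```text
mid 0 [ 0.5343 -0.2665  0.1206]
mid 0 [ 0.5343 -0.2665  0.1206]
mid 7 [ 0.5334 -0.2663  0.1072]
mid 14 [ 0.534  -0.2664  0.0938]
mid 21 [ 0.5363 -0.2668  0.0806]
mid 28 [ 0.5402 -0.2673  0.0678]
long 0 [ 0.5433 -0.1882  0.1326]
long 0 [ 0.5433 -0.1882  0.1326]
long 7 [ 0.5425 -0.1881  0.1161]
long 14 [ 0.5438 -0.1883  0.0995]
long 21 [ 0.547  -0.1888  0.0833]
long 28 [ 0.5522 -0.1895  0.0676]
```

>>> {"method": "step_arm", "body": {
  "targets": [
    [[0,0,0.02],0,0],
    [[0,0,0.035],0,0],
    [[0,0,0.035],0,0],
    [[0,0,0.035],0,0],
    [[0,0,0.035],0,0],
    [[0.004,-0.03,0.03],-0.036,0],
    [[0.004,-0.03,0],0,0],
    [[0.004,-0.03,0],0,0],
    [[0.005,-0.035,0],0,0],
    [[0.005,-0.035,0],0,0],
    [[0.005,-0.035,0],0,0],
    [[0.005,-0.035,0],0,0],
    [[0.005,-0.035,0],0,0],
    [[0.005,-0.035,0],0,0],
    [[0.005,-0.035,0],0,0],
    [[0.005,-0.035,0],0,0],
    [[0.005,-0.035,0],0,0],
    [[0.005,-0.035,0],0,0],
    [[0,0,0],0,0],
    [[0,0,0],0,0]
  ]
}}

```text
t: 13.95
tcp_pos: [0.5245, -0.2089, 0.2011]
tcp_rot: [[-0.989, 0.149, -0.0], [0.149, 0.989, 0.001], [0.001, 0.001, -1.0]]
contact_force: [-0.6, 0.4, -0.8]
opening: 0.0226
grip_force: 60.5
```

>>> {"method": "step_arm", "body": {
  "targets": [
    [[0.005,-0.03,0],0,0],
    [[0.005,-0.028,-0.01],0,0],
    [[0,0,-0.025],0,0],
    [[0,0,0],0,0],
    [[0,0,0],0,0]
  ]
}}

```text
t: 14.45
tcp_pos: [0.5341, -0.2647, 0.1654]
tcp_rot: [[-0.989, 0.146, -0.002], [0.146, 0.989, 0.002], [0.003, 0.002, -1.0]]
contact_force: [0.3, -0.5, -0.3]
opening: 0.0224
grip_force: 60.5
```

```bash
cat > hold.py <<'E'
from h import *
# chisel held: handle top relative to the TCP along the bed's level direction
s=read_state(); c=camera("wrist"); P=pts(c)*1000; f=c["frame"]; hsv=cv2.cvtColor(f,cv2.COLOR_RGB2HSV)
t=np.array(s["tcp_pos"])*1000; y=np.radians(-8.5); h=np.array([np.cos(y),np.sin(y),0]); Y=np.cross([0,0,1],h)
Q=P-t; A=Q@h; B=Q@Y; Z=Q[...,2]
m=(A>-70)&(A<25)&(abs(B)<16)&(Z>5)&(Z<25)
print("tcp",t.round(1),"butt top edge A",np.percentile(A[m],1).round(1))
for a in range(-48,20,8):
    k=m&(abs(A-a)<2)
    if k.sum()>5: print(a,"ztop",np.median(Z[k]).round(1),"y",np.percentile(B[k],[3,97]).round(1))
E
python3 hold.py
```

```text
tcp [ 534.1 -264.7  165.4] butt top edge A -45.8
-48 ztop 6.6 y [-7.1  6.7]
-40 ztop 12.4 y [-12.6   9.7]
-32 ztop 12.3 y [-12.5   9.9]
-24 ztop 12.3 y [-12.8   9.7]
-16 ztop 12.2 y [-12.5   9.6]
-8 ztop 12.3 y [-13.7  13.3]
0 ztop 12.3 y [-12.4   9.9]
8 ztop 12.1 y [-12.4   9.9]
16 ztop 12.1 y [-12.3   9.8]
```

```bash
python3 plan.py mid 9.7 1; python3 chk.py mid | awk 'NR%4==0'
```

```text
mid 0 [ 0.5353 -0.2666  0.1233]
mid 0 [ 0.5353 -0.2666  0.1233]
mid 7 [ 0.5342 -0.2664  0.11  ]
mid 14 [ 0.5347 -0.2665  0.0967]
mid 21 [ 0.5368 -0.2668  0.0836]
mid 28 [ 0.5404 -0.2674  0.0708]
-3 ztop 15.7 y range [-18.9  18.9]
```

>>> {"method": "step_arm", "body": {
  "targets": [
    [[0,0,-0.02],0,0],
    [[0,0,-0.018],0,0],
    [[0,0,-0.006],0,0],
    [[-0.001,0,-0.006],0,0],
    [[0,0,-0.006],0,0],
    [[0,0,-0.006],0,0],
    [[0,0,-0.006],0,0],
    [[0.001,0,-0.005],0,0],
    [[0.001,0,-0.005],0,0],
    [[0,0,0],0,0]
  ]
}}

```text
t: 15.55
tcp_pos: [0.5366, -0.2673, 0.0893]
tcp_rot: [[-0.989, 0.147, 0.002], [0.147, 0.989, -0.002], [-0.002, -0.001, -1.0]]
contact_force: [-3.7, -1.4, 4.9]
opening: 0.022
grip_force: 61.6
```

```bash
python3 chk.py mid | awk 'NR%2==0'
```

```text
-9 ztop 15.9 y range [-18.8  18.6]
-3 ztop 15.8 y range [-18.6  18.5]
9 ztop 45.3 y range [-19.9  19.2]
15 ztop 45.7 y range [-18.8  19.1]
21 ztop 44.7 y range None
27 ztop 43.7 y range None
33 ztop 42.7 y range None
39 ztop 41.6 y range None
45 ztop 40.6 y range None
51 ztop 39.6 y range None
57 ztop 38.5 y range None
63 ztop 37.6 y range None
69 ztop 36.4 y range None
```

>>> {"method": "step_arm", "body": {
  "targets": [
    [[-0.002,0,-0.003],0,0],
    [[-0.002,0.001,-0.003],0,0],
    [[0.001,0,-0.004],0,0],
    [[0.001,0,-0.004],0,0],
    [[0.001,0,-0.003],0,0],
    [[0,0,0],0,0]
  ]
}}

```text
t: 16.2
tcp_pos: [0.5351, -0.2657, 0.0707]
tcp_rot: [[-0.989, 0.148, 0.0], [0.148, 0.989, -0.0], [-0.0, -0.0, -1.0]]
contact_force: [-0.0, -1.6, 2.4]
opening: 0.0224
grip_force: 60.7
```

```bash
python3 chk.py mid | awk 'NR%2==0'
```

```text
-9 ztop 15.8 y range [-18.9  19. ]
-3 ztop 15.8 y range [-18.8  18.7]
3 ztop 23.2 y range [-17.4  17.9]
9 ztop 23.3 y range [-17.3  17.3]
15 ztop 23.3 y range [-12.1  15. ]
21 ztop 23.2 y range [-11.5  10.7]
27 ztop 23.1 y range [-11.5  10.6]
33 ztop 23.1 y range [-16.6  15.8]
39 ztop 23.0 y range [-11.3  10.7]
45 ztop 23.0 y range [-11.4  10.7]
51 ztop 22.9 y range [-11.4  10.7]
57 ztop 22.8 y range [-11.3  10.5]
63 ztop 22.7 y range [-11.7  10.9]
69 ztop 22.7 y range [-11.6  10.8]
```

Nearly flat, 1 mm up, butt at about 2 mm and centred. Release.

>>> {"method": "step_arm", "body": {
  "targets": [
    [[0,0,0],0,0.45],
    [[0,0,0],0,0.45],
    [[0,0,0],0,0.45],
    [[0,0,0],0,0.45],
    [[0,0,0],0,0.45]
  ]
}}

```text
t: 16.75
tcp_pos: [0.5346, -0.2653, 0.0709]
tcp_rot: [[-0.989, 0.147, -0.001], [0.147, 0.989, 0.0], [0.001, 0.0, -1.0]]
contact_force: [0.5, 0.3, -0.2]
opening: 0.0384
grip_force: 0.0
```

```bash
sed -i 's/range(-12,\(.*\),3)/range(-3,\1,1)/' chk.py; python3 chk.py mid | head -8
```

```text
-3 ztop 15.8 y range [-18.9  18.8]
-2 ztop 15.9 y range [-18.9  18.8]
-1 ztop 16.1 y range [-19.2  18.9]
0 ztop 20.3 y range [-19.4  19.1]
1 ztop 21.0 y range [-18.9  18.8]
2 ztop 21.5 y range [-17.1  17.7]
3 ztop 21.7 y range [-17.1  17.9]
4 ztop 21.7 y range [-16.7  16.9]
```

>>> {"method": "step_arm", "body": {
  "targets": [
    [[0,0,0.03],0,0.45],
    [[0,0,0.035],0,0.5],
    [[0,0,0.035],0,0.6],
    [[0,0.03,0.03],-0.042,0.7],
    [[-0.003,0.035,0],0,0.7],
    [[-0.003,0.035,0],0,0.7],
    [[-0.003,0.035,0],0,0.7],
    [[-0.003,0.035,0],0,0.7],
    [[-0.003,0.035,0],0,0.7],
    [[-0.004,0.035,0],0,0.7],
    [[-0.004,0.035,0],0,0.7],
    [[-0.004,0.035,0],0,0.7],
    [[-0.004,0.035,0],0,0.7],
    [[-0.004,0.035,0],0,0.7],
    [[-0.004,0.035,0],0,0.7],
    [[-0.004,0.035,0],0,0.7],
    [[-0.004,0.035,0],0,0.7],
    [[-0.004,0.03,0],0,0.7],
    [[-0.004,0.03,-0.02],0,0.7],
    [[0,0,0],0,0.7]
  ]
}}

```text
t: 18.8
tcp_pos: [0.4774, 0.2818, 0.1789]
tcp_rot: [[-0.983, 0.185, -0.004], [0.185, 0.983, -0.0], [0.004, -0.001, -1.0]]
contact_force: [-0.7, -1.3, -0.6]
opening: 0.0598
grip_force: 0.0
```

>>> {"method": "step_arm", "body": {
  "targets": [
    [[0.003,0.031,-0.01],0,0.7],
    [[0,0,-0.03],0,0.7],
    [[0,0,-0.03],0,0.7],
    [[0,0,-0.03],0,0.7],
    [[0,0,-0.03],0,0.7],
    [[0,0,-0.02],0,0.7],
    [[0,0,0],0,0.7],
    [[0,0,0],0,0.7]
  ]
}}

```text
t: 19.6
tcp_pos: [0.4831, 0.31, 0.0315]
tcp_rot: [[-0.982, 0.189, -0.0], [0.189, 0.982, -0.0], [0.0, -0.0, -1.0]]
contact_force: [0.2, -0.3, 0.9]
opening: 0.0597
grip_force: 0.0
```

>>> {"method": "step_arm", "body": {
  "targets": [
    [[-0.002,0.003,-0.012],0,0.7],
    [[0,0,-0.008],0,0.7],
    [[0,0,0],0,0.7],
    [[0,0,0],0,0],
    [[0,0,0],0,0],
    [[0,0,0],0,0],
    [[0,0,0],0,0],
    [[0,0,0],0,0],
    [[0,0,0],0,0]
  ]
}}

```text
t: 20.5
tcp_pos: [0.4815, 0.3138, 0.012]
tcp_rot: [[-0.982, 0.189, 0.001], [0.189, 0.982, 0.001], [-0.001, 0.001, -1.0]]
contact_force: [-0.3, -0.5, 4.3]
opening: 0.0225
grip_force: 61.8
```

>>> {"method": "step_arm", "body": {
  "targets": [
    [[0,0,0.02],0,0],
    [[0,0,0.035],0,0],
    [[0,0,0.035],0,0],
    [[0,0,0.035],0,0],
    [[0,0,0.035],0,0],
    [[0.003,-0.03,0.03],0.042,0],
    [[0.003,-0.03,0.01],0,0],
    [[0.004,-0.03,0],0,0],
    [[0.004,-0.035,0],0,0],
    [[0.004,-0.035,0],0,0],
    [[0.004,-0.035,0],0,0],
    [[0.004,-0.035,0],0,0],
    [[0.004,-0.035,0],0,0],
    [[0.004,-0.035,0],0,0],
    [[0.004,-0.035,0],0,0],
    [[0.004,-0.035,0],0,0],
    [[0.004,-0.035,0],0,0],
    [[0.004,-0.035,0],0,0],
    [[0.004,-0.035,0],0,0],
    [[0,0,0],0,0]
  ]
}}

```text
t: 22.5
tcp_pos: [0.5345, -0.1655, 0.2105]
tcp_rot: [[-0.988, 0.152, -0.001], [0.152, 0.988, -0.002], [0.001, -0.002, -1.0]]
contact_force: [-0.3, 0.7, -0.8]
opening: 0.0229
grip_force: 61.3
```

>>> {"method": "step_arm", "body": {
  "targets": [
    [[0.006,-0.021,-0.01],0.004,0],
    [[0,0,-0.02],0,0],
    [[0,0,0],0,0],
    [[0,0,0],0,0]
  ]
}}

```text
t: 22.9
tcp_pos: [0.5398, -0.1814, 0.1801]
tcp_rot: [[-0.99, 0.143, -0.003], [0.143, 0.99, 0.002], [0.003, 0.001, -1.0]]
contact_force: [0.5, 0.3, -1.4]
opening: 0.0225
grip_force: 61.2
```

```bash
python3 hold.py
```

```text
tcp [ 539.8 -181.4  180.1] butt top edge A -45.4
-40 ztop 13.6 y [-12.6   9.6]
-32 ztop 13.6 y [-12.3   9.7]
-24 ztop 13.6 y [-12.6   9.9]
-16 ztop 13.5 y [-12.4   9.7]
-8 ztop 13.6 y [-13.9  10.5]
0 ztop 13.5 y [-12.4   9.9]
8 ztop 13.4 y [-12.4  10. ]
16 ztop 13.3 y [-12.1   9.7]
```

>>> {"method": "step_arm", "body": {
  "targets": [
    [[0.001,-0.005,-0.02],-0.003,0],
    [[0,0,-0.02],0,0],
    [[0,0,-0.006],0,0],
    [[-0.001,0,-0.007],0,0],
    [[0,0,-0.007],0,0],
    [[0,0,-0.007],0,0],
    [[0.001,0,-0.007],0,0],
    [[0.001,0,-0.007],0,0],
    [[0.001,0,-0.007],0,0],
    [[0,0,0],0,0]
  ]
}}

```text
t: 23.95
tcp_pos: [0.5447, -0.1877, 0.0932]
tcp_rot: [[-0.989, 0.146, 0.002], [0.146, 0.989, -0.001], [-0.002, -0.0, -1.0]]
contact_force: [-2.1, 1.0, 3.0]
opening: 0.0224
grip_force: 61.9
```

```bash
python3 chk.py long | awk 'NR%4==0'
```

```text
8 ztop 52.1 y range [-19.2  19.5]
12 ztop 53.2 y range [-19.7  19.9]
16 ztop 52.5 y range [-19.5  18.9]
20 ztop 51.7 y range None
24 ztop 51.0 y range None
28 ztop 50.2 y range None
32 ztop 49.4 y range None
36 ztop 48.8 y range None
40 ztop 48.1 y range None
44 ztop 47.3 y range None
48 ztop 46.5 y range None
52 ztop 45.8 y range None
56 ztop 45.1 y range None
60 ztop 44.3 y range None
64 ztop 43.6 y range None
68 ztop 42.8 y range None
```

>>> {"method": "step_arm", "body": {
  "targets": [
    [[0.001,0,-0.005],0,0],
    [[0.001,0,-0.005],0,0],
    [[0.001,0,-0.004],0,0],
    [[0.001,0,-0.004],0,0],
    [[0.001,0,-0.003],0,0],
    [[0,0,0],0,0]
  ]
}}

```text
t: 24.6
tcp_pos: [0.5488, -0.1877, 0.0717]
tcp_rot: [[-0.989, 0.147, -0.0], [0.147, 0.989, -0.0], [0.0, -0.0, -1.0]]
contact_force: [-2.0, -1.1, 0.8]
opening: 0.0224
grip_force: 61.2
```

```bash
python3 chk.py long | awk 'NR%4==0'
```

```text
0 ztop 15.1 y range [-18.9  18.9]
4 ztop 24.1 y range [-18.9  18.4]
8 ztop 24.9 y range [-18.3  18.3]
12 ztop 24.8 y range [-17.8  18.6]
16 ztop 24.7 y range [-11.2  11.2]
20 ztop 24.7 y range [-11.1  11.1]
24 ztop 24.6 y range [-11.   11.1]
28 ztop 24.6 y range [-11.   11.3]
32 ztop 24.5 y range [-15.7  15.9]
36 ztop 24.4 y range [-15.5  15.7]
40 ztop 24.4 y range [-11.1  11.1]
44 ztop 24.3 y range [-10.7  10.8]
48 ztop 24.2 y range [-11.   11.1]
52 ztop 24.1 y range [-10.9  11. ]
56 ztop 24.0 y range [-10.9  11. ]
60 ztop 24.0 y range [-10.8  10.9]
64 ztop 24.0 y range [-11.2  11.3]
68 ztop 23.9 y range [-11.  11.]
```

Centred and within 1° of flat, 2–3 mm above the bed. Release and rise, moving the camera to check all three.

>>> {"method": "step_arm", "body": {
  "targets": [
    [[0,0,-0.002],0,0],
    [[0,0,0],0,0.45],
    [[0,0,0],0,0.45],
    [[0,0,0],0,0.45],
    [[0,0,0],0,0.45],
    [[0,0,0],0,0.45]
  ]
}}

```text
t: 25.25
tcp_pos: [0.5488, -0.1874, 0.0701]
tcp_rot: [[-0.989, 0.146, -0.0], [0.146, 0.989, 0.0], [0.0, 0.0, -1.0]]
contact_force: [0.7, -0.6, -0.6]
opening: 0.0385
grip_force: 0.0
```

>>> {"method": "step_arm", "body": {
  "targets": [
    [[0,0,0.03],0,0.45],
    [[0,0,0.035],0,0.45],
    [[0,0,0.035],0,0.45],
    [[-0.02,0,0.035],0,0.45],
    [[-0.03,0,0.03],0,0.45],
    [[-0.03,0,0.03],0,0.45],
    [[-0.02,0,0],0,0.45],
    [[0,0,0],0,0.45],
    [[0,0,0],0,0.45]
  ]
}}

```text
t: 26.15
tcp_pos: [0.4489, -0.1875, 0.2651]
tcp_rot: [[-0.989, 0.147, 0.001], [0.147, 0.989, 0.0], [-0.001, 0.0, -1.0]]
contact_force: [0.8, -0.2, 0.2]
opening: 0.0384
grip_force: 0.0
```

```bash
for n in short mid long; do echo $n; python3 chk.py $n 84 | awk 'NR<10&&NR>2||NR%10==0'; done
python3 - <<'E'
from h import *
a=camera("wrist")["frame"]; b=camera("side")["frame"][130:290,240:420]
save("fin.png",np.vstack([cv2.resize(a[:,:],(480,300)),cv2.resize(b,(337,300),interpolation=cv2.INTER_CUBIC)[:, :].repeat(1,0) if 0 else cv2.resize(b,(480,300),interpolation=cv2.INTER_CUBIC)]))
E
```

```text
short
-1 ztop 15.9 y range [-18.5  18.8]
0 ztop 19.3 y range [-18.1  18.2]
1 ztop 21.2 y range [-18.7  18.2]
2 ztop 21.3 y range [-18.7  16.5]
3 ztop 21.6 y range [-18.8  18.5]
4 ztop 21.8 y range [-18.7  18.5]
5 ztop 21.8 y range [-18.8  18.5]
6 ztop 21.9 y range [-19.1  17.6]
16 ztop 21.7 y range [-12.4  10.7]
26 ztop 22.0 y range [-12.3  11. ]
36 ztop 22.0 y range [-8.3 10.2]
46 ztop 22.1 y range [-4.  11.1]
56 ztop 22.0 y range [ 0.7 10.6]
mid
-1 ztop 16.1 y range [-18.5  18.8]
0 ztop 17.6 y range [-18.   18.4]
1 ztop 20.8 y range [-18.   18.8]
2 ztop 21.1 y range [-16.3  14.6]
3 ztop 21.2 y range [-17.   14.6]
4 ztop 21.5 y range [-17.   13.6]
5 ztop 21.4 y range [-16.8  16.2]
6 ztop 21.5 y range [-17.5  18.2]
16 ztop 22.0 y range [-17.   10.8]
26 ztop 21.5 y range [-11.7  -3.3]
long
-1 ztop 15.3 y range [-18.9  18.6]
0 ztop 14.4 y range [-19.   18.6]
1 ztop 11.1 y range [-19.   19.3]
2 ztop 21.3 y range [-19.   19.4]
3 ztop 21.7 y range [-18.3  18.7]
4 ztop 21.8 y range [-17.9  18. ]
5 ztop 22.1 y range [-17.9  18.2]
6 ztop 22.3 y range [-17.9  17.7]
16 ztop 22.1 y range [-11.5  10.9]
26 ztop 21.9 y range [-11.5  10.9]
36 ztop 22.1 y range [-11.5  11.7]
46 ztop 21.9 y range [-11.5  11.6]
56 ztop 22.0 y range [-11.5  11.4]
66 ztop 22.2 y range [-11.5  11.2]
76 ztop 22.3 y range [-18.7  17.2]
```

View pics/fin.png

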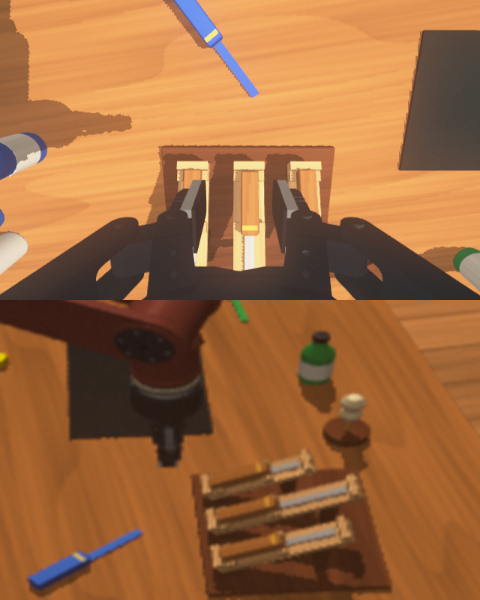

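The mat is empty, the bystanders stand, and all three chisels lie flat. Short and mid are at their stops, but long is about 1 mm short (a gap at x=1). I regrip it and nudge it down the slope.

>>> {"method": "step_arm", "body": {
  "targets": [
    [[0.025,0,-0.02],0,0.45],
    [[0.025,0,-0.02],0,0.45],
    [[0.025,0,-0.02],0,0.45],
    [[0.025,0,-0.025],0,0.45],
    [[0,0,-0.03],0,0.45],
    [[0,0,-0.03],0,0.45],
    [[0,0,-0.03],0,0.45],
    [[0,0,-0.015],0,0.45],
    [[0,0,0],0,0.45],
    [[0,0,0],0,0.45]
  ]
}}

```text
t: 27.4
tcp_pos: [0.5495, -0.1877, 0.0757]
tcp_rot: [[-0.989, 0.146, 0.001], [0.146, 0.989, -0.0], [-0.001, -0.0, -1.0]]
contact_force: [0.3, 0.6, 0.3]
opening: 0.0385
grip_force: 0.0
```

>>> {"method": "step_arm", "body": {
  "targets": [
    [[0,0,-0.003],0,0.45],
    [[0,0,0],0,0],
    [[0,0,0],0,0],
    [[0,0,0],0,0],
    [[0,0,0],0,0],
    [[-0.001,0,-0.0005],0,0],
    [[-0.001,0,-0.0005],0,0],
    [[0,0,0],0,0]
  ]
}}

```text
t: 28.2
tcp_pos: [0.5486, -0.1883, 0.0734]
tcp_rot: [[-0.989, 0.146, 0.004], [0.146, 0.989, -0.002], [-0.004, -0.001, -1.0]]
contact_force: [-0.6, -0.0, 6.2]
opening: 0.0223
grip_force: 61.1
```

```bash
python3 chk.py long 60| awk 'NR<10&&NR>1||NR%15==0'
```

```text
-2 ztop 16.2 y range [-18.8  18.9]
-1 ztop 16.2 y range [-19.1  19.2]
0 ztop 17.1 y range [-19.1  19.2]
1 ztop 21.4 y range [-18.8  19. ]
2 ztop 21.6 y range [-18.3  18.6]
3 ztop 21.9 y range [-18.3  18.4]
4 ztop 22.2 y range [-18.2  18.4]
5 ztop 22.3 y range [-18.3  18.3]
11 ztop 22.2 y range [-18.1  18.2]
26 ztop 22.2 y range [-11.9  10.7]
41 ztop 22.2 y range [-11.6  10.5]
56 ztop 22.2 y range [-11.4  10.3]
```

>>> {"method": "step_arm", "body": {
  "targets": [
    [[-0.001,0,-0.0005],0,0],
    [[-0.001,0,-0.0005],0,0],
    [[0,0,0],0,0]
  ]
}}

```text
t: 28.55
tcp_pos: [0.548, -0.1884, 0.0731]
tcp_rot: [[-0.989, 0.147, 0.007], [0.147, 0.989, -0.002], [-0.008, -0.001, -1.0]]
contact_force: [2.7, 1.5, 6.0]
opening: 0.0223
grip_force: 61.0
```

>>> {"method": "step_arm", "body": {
  "targets": [
    [[-0.0015,0,-0.0007],0,0],
    [[-0.001,0,-0.0005],0,0],
    [[0,0,0],0,0]
  ]
}}

```text
t: 28.85
tcp_pos: [0.548, -0.1885, 0.0731]
tcp_rot: [[-0.989, 0.148, 0.013], [0.148, 0.989, -0.003], [-0.013, -0.001, -1.0]]
contact_force: [5.5, 2.6, 6.0]
opening: 0.0217
grip_force: 61.0
```

>>> {"method": "step_arm", "body": {
  "targets": [
    [[0,0,0],0,0.45],
    [[0,0,0],0,0.45],
    [[0,0,0],0,0.45],
    [[0,0,0],0,0.45],
    [[0,0,0],0,0.45]
  ]
}}

```text
t: 29.35
tcp_pos: [0.5416, -0.1874, 0.0684]
tcp_rot: [[-0.989, 0.146, -0.001], [0.146, 0.989, 0.001], [0.001, 0.0, -1.0]]
contact_force: [-0.5, -0.6, 0.8]
opening: 0.0386
grip_force: 0.0
```

```bash
python3 chk.py long 60| awk 'NR<10&&NR>1||NR%15==0'
```

```text
-2 ztop 16.2 y range [-19.   18.9]
-1 ztop 16.7 y range [-19.1  19.2]
0 ztop 20.9 y range [-19.4  19.3]
1 ztop 21.3 y range [-19.  19.]
2 ztop 21.7 y range [-18.5  18.5]
3 ztop 22.1 y range [-18.5  18.5]
4 ztop 22.2 y range [-18.5  18.7]
5 ztop 22.2 y range [-18.9  18.5]
11 ztop 22.2 y range [-18.3  18.3]
26 ztop 22.2 y range [-17.5  18.9]
41 ztop 22.2 y range [-19.9  18.6]
56 ztop 22.1 y range [-12.1  10.4]
```

>>> {"method": "step_arm", "body": {
  "targets": [
    [[0,0,0.03],0,0.45],
    [[0,0,0.035],0,0.45],
    [[0,0,0.035],0,0.45],
    [[-0.02,0,0.03],0,0.45],
    [[-0.02,0,0.03],0,0.45],
    [[-0.02,0,0.02],0,0.45],
    [[0,0,0],0,0.45],
    [[0,0,0],0,0.45]
  ]
}}

```text
t: 30.2
tcp_pos: [0.4825, -0.1877, 0.2492]
tcp_rot: [[-0.989, 0.147, 0.001], [0.147, 0.989, -0.0], [-0.001, -0.0, -1.0]]
contact_force: [0.2, 0.1, 0.3]
opening: 0.0384
grip_force: 0.0
```

```bash
for n in short mid long; do echo $n; python3 chk.py $n 50 | awk 'NR<7&&NR>1||NR%15==0'; done
```

```text
short
-2 ztop 16.1 y range [-19.3  18.7]
-1 ztop 16.2 y range [-19.  19.]
0 ztop 21.2 y range [-18.9  18.9]
1 ztop 21.6 y range [-18.8  19.2]
2 ztop 21.7 y range [-16.3  19. ]
11 ztop 21.9 y range [-16.4  15.6]
26 ztop 21.9 y range [-12.2  10. ]
41 ztop 22.0 y range [-12.2   9.8]
mid
-2 ztop 15.8 y range [-18.7  18.8]
-1 ztop 15.6 y range [-18.9  19.3]
0 ztop 18.5 y range [-18.7  19.1]
1 ztop 21.4 y range [-18.9  18.9]
2 ztop 21.4 y range [-16.8  15.8]
11 ztop 21.9 y range [-15.7  14.8]
26 ztop 21.7 y range [-10.4  11.3]
41 ztop 21.6 y range [-11.1   9.5]
long
-2 ztop 15.9 y range [-18.5  18.8]
-1 ztop 15.9 y range [-19.3  18.9]
0 ztop 20.2 y range [-19.4  18.9]
1 ztop 21.3 y range [-19.6  19. ]
2 ztop 21.6 y range [-18.9  18.5]
11 ztop 21.9 y range [-16.6  18.1]
26 ztop 22.2 y range [-12.    9.9]
41 ztop 22.3 y range [-11.8  10.1]
```

```bash
python3 -c "
from cell import *
print(finish_job())"
```

```text
the job is handed in; nothing more can be done
None
```

The job is handed in, though the verdict was not shown. By depth measurement, all three chisels lie flat in their matching cradles, blade up the slope and butt against the foot stop (mid's fit is only certain to about half a millimetre). The bottles and figure were not touched, and it took about 30 s.

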